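Set the slicing gauge's telescopic stop to the clip and hold it there

ROBOT

A 6-joint arm with a two-finger parallel gripper is mounted at the origin on a cart in front of the work surface, level with it; the furniture and walls round the work are solid. World frame = base frame: x ahead of the robot, y to its left, z up, the work surface at z = 0. Lengths are in m, angles in rad, forces in N, time in s.
With the tool pointing down it reaches from about 0.4 to 0.925 m from the base axis. Payload 3.4 kg.
Tool frame: the origin (TCP) lies midway between the tips of the shut fingers; the grasp point (between the pads) lies 19 mm behind it; z points along the fingers, y is the line along which they close (so a half turn about z gives the same grasp; the last joint's range is limited). The gripper opens to 85 mm and grips with 20 to 120 N. Pads are 22 mm wide; open, the fingers measure 114 mm over their backs; the gripper's body (76 mm by 85 mm) begins 54 mm behind the grasp point. The pads swing forward as they close: fully open they stand 13 mm farther back than shut.
Start: joints at [-1.294, 0.307, 1.506, -0, 1.328, -0.073], TCP at [0.197, -0.54, 0.231] pointing down, gripper open.
Joint ranges: [-3.12, 3.12], [-1.05, 2.28], [0.14, 2.33], [-1.42, 4.57], [0.1, 2.73], [-2.68, 2.68]. Speed limits (rad/s): [2.57, 2.57, 3.14, 3.14, 3.14, 3.14].

INTERFACE

Orientations are given as a 3x3 rotation matrix whose columns are the frame's x, y, z axes.
In Python, from cell import read_state, optics, r, spotter gives the robot as it stands.
- The arm moves only by the tool play_rows, never from a script. Its argument "targets" is a list that holds one entry, the list of rows, each a list of 7 numbers: the shift along the tool's x, y, z in m, then the turn, a rotation vector about the tool's x, y, z in degrees, then the opening, from 0 (shut) to 1 (fully open). A call has 1 to 12 rows; each row shifts and turns the commanded pose from where the row before left it, along the tool's axes as they then stand; what a row does not reach is not made up. A row lasts 1/8 s, in which the tool goes at most 62.5 mm and 10.7 degrees, less where a joint would pass 70% of its speed; a pose out of reach is approached as far as the arm can. A call is refused whole if a number of a shift passes 0.0625 or a number of a turn 10.7, either way. A call with a gripper value outside its range is refused whole. The fingers move at their own pace and stop on an object; the grip force is fixed at half the most. Time passes only in rows, so rows that do not move let the fingers close. It gives the time, the measured TCP pose, the force, the opening and the grip force at its end, in the units of the state.
- read_state(): the state, without advancing time (a new reading comes with each control period).
- optics.snapshot(name): name is "scene" or "top" or "wrist"; returns the picture (384x512x3 uint8, red, green, blue); there is no depth.
- optics.get_calibration(name): a dict with "mtx" (3x3 intrinsics, pixels), "rvec" (rotation vector, rad) and "tvec" (3), from world to camera coordinates, as OpenCV has them; the wrist camera has in their place "T_tool_cam" (4x4, takes a point from camera to tool coordinates, whose origin is the TCP and whose axes are the flange's). Camera axes: x right, y down, z forward; pixel columns grow to the right and rows downward; lengths in m; the calibration is good to about 2 mm. A picture is of the moment at which its call begins: read the wrist's pose just before it. get_calibration takes no time and is no camera call.
- r.hand_in(): hands the job in; it is judged then, once.
Trained networks look in the newest picture that a camera, given by its name, has taken for a name from the list of things; names that differ only in an ending like _2 or _b are one class to them, and where a whole thing is asked for, a point or a joint stands for the part that bears it (a point fixed in the world has none). Each returns a list of dicts, best first, with "score" (0 to 1); they miss things now and then, are a little off and sometimes report something else, mostly with a low value. They report only what shows in the picture. A call takes as long as a camera call.
- spotter.silhouettes(target, camera): "pixels" (384x512 bool, what is visible of it) and "centre" ([column, row] in pixels, amid what is visible of it).
The state is a dict: "time": time; "joint_pos": joint angles; "qvel": joint speeds; "tau": joint torques, N m; "tcp_pos": TCP position; "eef_rot": TCP orientation; "ft_force": force on the tool from outside, world axes, zero at the start; "ft_torque": the same for the moment, N m; "grip_width": finger opening in m; "gripper_force": force on a finger pad.
Only numpy, scipy, OpenCV 4.12 (cv2) and the standard library are available. Lean on these libraries where they do the work, as an engineer would, in place of code of your own. Each camera call takes 0.05 s, during which the arm holds its last target. There are 200 camera calls.

TASK

Make the slicing gauge's telescopic stop arm ready: slide the yellow transport lock on its housing fully across to the green end, then squeeze the red release button into the black hand grip and, keeping it squeezed, draw the arm out until its black pointer stands level with the blue clip on the scale. Finish there still holding the grip with the button fully squeezed in (do not let go), so that the cook can fix the stop; leave the blue clip where it is set and do not disturb the things around the gauge.

Things in the scene. Friction and masses are not known exactly. Their poses are not given: they have to be found in the camera images.
- gauge: slicing gauge fixed on the worktop: board 260x110 mm (its x, y), top at z 18. Origin: underside centre, on the worktop. x runs along the telescope away from the robot (arm draws out to -x), y left, z up; yaw within 0.3 rad. Aluminium housing at x 20..125, y +-45, top z 62 mm; sleeve x -3..23, z to 49, from which the bar with the black grip comes. White scale at y -35..-53, ticks every 10 mm
- lock_knob (a point): middle of the upright yellow knob of the transport lock on the housing: 24 mm (gauge x) by 16 mm (gauge y), its top 12 mm above this point, the housing's top 26 mm below. At gauge x 70, z 88 mm; slides along gauge +y from the red end of its slot (right) to the green end (left). Grip it along gauge y, or push it
- lock_slide (a joint): travel of the transport lock along gauge +y, m: 0 at the red end, 0.040 at its end stop at the green end. About 1.5 N of friction; stays where it is left. Starts at 0 to 0.010. Short of about 0.034 a bolt blocks the arm.
- grip (a point): where to hold the black grip (block 30x30 mm, top at z 100), at the button's mid height, z 76 mm, at home at gauge x -20, y 0; moves with the arm. Red button, 20 mm (x) by 28 mm high, on its left (+y) side, 7 mm proud, 1 mm when fully in (then 31 mm over both, centred here). Close the fingers along gauge y to squeeze it. Keep fingertips above z 45 mm to clear clip and stop plate
- release_button (a joint): travel of the red button into the grip (towards gauge -y), m: 0 out, 0.006 fully in; spring, 2.4 N to start, 7.2 N fully in. Pressed more than about 0.004 it lifts a pawl from a toothed rack; otherwise the arm is locked (the pawl catches again within 10 mm if the button is let out).
- stop_arm (a joint): how far the telescopic arm is drawn out along gauge -x, m: 0 home (as it starts), 0.105 fully out. When free it takes a pull of about 2.5 N at home to 4.5 N far out: a spring draws it back home.
- pointer (a point): tip of the thin black pointer that stands out at the right (-y) of the grip's foot, at the grip's middle in gauge x, at gauge y -36 mm, z 28 mm; moves with the arm.
- clip_mid (a point): top middle of the blue clip, 6 mm (gauge x) by 22 mm (y) by 8 mm high, on the scale strip at gauge y -45 mm, z 28 mm. Its gauge x (between -60 and -110 mm) is where the pointer must come, i.e. the arm is to be drawn out 40 to 90 mm. It slides at 3 N if pushed: leave it alone.
- garlic_1: garlic bulb, 54 mm, bystander at the front left; origin at its underside
- tumbler: pale blue tumbler, 72 mm wide, 122 mm high, bystander at the front left; origin at its underside
- potato: potato 60x74x46 mm, bystander at the far front left; origin at its underside
- carrot_end: carrot end 56x37x34 mm, bystander at the front right; origin at its underside
- red_onion: red onion 64 mm wide, 74 mm high, bystander at the front right; origin at its underside
- spring_onion: spring onion stalk 190 mm long, 14 mm thick, bystander at the far front right; origin at its underside

How it is judged:
By the outcome, as a careful person would: the job done as asked, in the order asked, and still so for the second after the job is handed in, while the arm keeps its last pose, push and grip.
It also fails if it takes over 45 s, if anything falls off the work surface, if the arm or the gripper's body presses on something with over 40 N, if the wrist force passes 120 N, or if a joint passes its speed limit or range.

## Working session

There is one attempt and no reset: what is moved stays moved. The work goes in short steps, Python scripts to look and compute and a tool call to move; the robot and the scene stay as the last step left them, time stands still between calls to the robot, and variables do not carry over. Pictures are saved under pics/ and viewed, at most 10 in all, crops included, and the job is handed in when it is done.

Besides the shell and the picture viewer there is one more tool, called after "Emit:" by a JSON object that holds its "fn" and its "kwargs", one argument or row to a line. play_rows: Moves the arm, as the interface text tells. Its arguments: {"type":"object","properties":{"targets":{"type":"array"}},"required":["targets"]}

```bash
mkdir -p pics; ls; cat > h.py <<'E'
import numpy as np, cv2
from cell import read_state, optics, r, spotter
def cal(n):
    c=optics.get_calibration(n)
    if 'rvec' in c:
        R=cv2.Rodrigues(np.array(c['rvec'],float))[0]; t=np.array(c['tvec'],float).ravel()
    else:
        s=read_state(); T=np.eye(4); T[:3,:3]=np.array(s['eef_rot']).reshape(3,3); T[:3,3]=s['tcp_pos']
        W=np.linalg.inv(T@np.array(c['T_tool_cam'])); R=W[:3,:3]; t=W[:3,3]
    return np.array(c['mtx'],float),R,t
def ray(c,uv,z):
    K,R,t=c; d=R.T@np.linalg.inv(K)@np.array([uv[0],uv[1],1.]); o=-R.T@t
    return o+d*(z-o[2])/d[2]
def proj(c,P):
    K,R,t=c; q=(np.atleast_2d(P)@R.T+t)@K.T; return q[:,:2]/q[:,2:]
E
python3 - <<'E'
from h import *
for n in ('scene','top'):
    im=optics.snapshot(n); cv2.imwrite(f'pics/{n}0.png',im[:,:,::-1])
    c=cal(n); print(n,'cam',-c[1].T@c[2])
    for t,z in (('lock_knob',.09),('grip',.09),('clip_mid',.028),('pointer',.028),('gauge',.04)):
        for o in spotter.silhouettes(t,n)[:2]:
            print(t,round(o['score'],2),np.round(o['centre'],1),o['pixels'].sum(),np.round(ray(c,o['centre'],z),4))
E
```

```text
pics
scene cam [-0.00144762  1.14838923  0.83392117]
lock_knob 0.56 [227.3 182.8] 75 [ 0.6716 -0.0134  0.09  ]
pointer 0.48 [250.  193.7] 108 [ 0.6034 -0.0674  0.028 ]
gauge 0.73 [249.6 196.1] 900 [ 0.5881 -0.0324  0.04  ]
top cam [0.4345414  0.03076982 1.5304167 ]
lock_knob 0.67 [111.  241.3] 275 [0.3696 0.5365 0.09  ]
grip 0.65 [265.1 188.6] 81 [ 0.5669 -0.0112  0.09  ]
clip_mid 0.54 [204.5 240.8] 154 [0.3742 0.2099 0.028 ]
pointer 0.67 [266.8 187.9] 69 [ 0.5754 -0.0193  0.028 ]
pointer 0.41 [204.2 236.4] 174 [0.3905 0.2114 0.028 ]
gauge 0.64 [263.7 181.1] 1904 [ 0.5996 -0.007   0.04  ]
```

```bash
python3 - <<'E'
import cv2,numpy as np
a=cv2.imread('pics/top0.png')[110:270,150:370]; b=cv2.imread('pics/scene0.png')[120:280,150:370]
cv2.imwrite('pics/both.png',np.vstack([cv2.resize(x,(800,300) if 0 else (412,300),interpolation=cv2.INTER_CUBIC) for x in (a,b)]))
E
```

```text
(no output)
```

View pics/both.png

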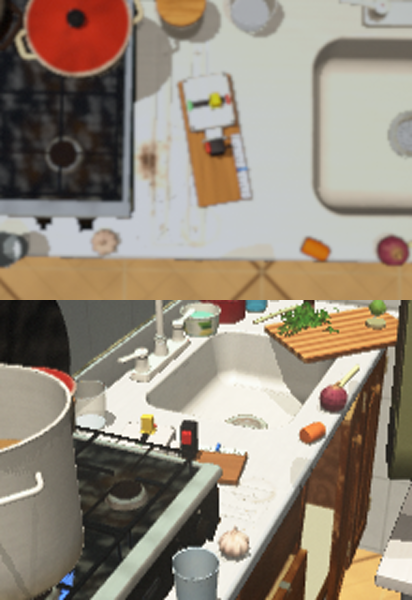

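View pics/top0.png

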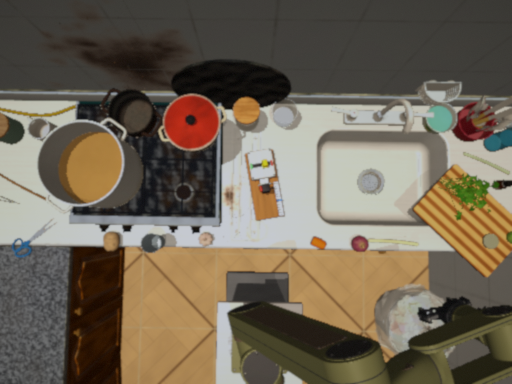

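The top view shows the gauge around pixel (265,183), turned a little to the left. The yellow knob is near (265,163) and the black grip with its red button near (265,188). The blue clip is right of the grip. Next I'll bring the wrist camera over it.

```bash
python3 - <<'E'
from h import *
s=read_state(); print(s['time'],np.round(s['tcp_pos'],4),np.round(s['eef_rot'],3),s['grip_width'],s['ft_force'])
c=optics.get_calibration('wrist'); print(np.round(c['T_tool_cam'],4),c['mtx'])
ct=cal('top')
for uv,z in (((259,151),.018),((247,154),.018),((285,215),.018),((259,220),.018),((265,163),.1),((265,187),.1)): print(uv,np.round(ray(ct,uv,z),3))
R=np.array(s['eef_rot']).reshape(3,3)
# target TCP (0.50,-0.03,0.33)
d=np.array([.5,-.03,.33])-s['tcp_pos']; print('tool shift',np.round(R.T@d,3))
E
```

```text
0.6 [ 0.197  -0.5402  0.2313] [[ 0.939  0.343  0.   ]
 [ 0.343 -0.939 -0.   ]
 [-0.     0.    -1.   ]] 0.08535316268538676 [-0.85199389  1.02084841 -0.20186539]
[[-0.000e+00 -9.508e-01 -3.098e-01  7.910e-02]
 [ 1.000e+00  5.000e-04 -1.500e-03 -0.000e+00]
 [ 1.600e-03 -3.098e-01  9.508e-01 -1.419e-01]
 [ 0.000e+00  0.000e+00  0.000e+00  1.000e+00]] [[269.89646071   0.         254.71372128]
 [  0.         269.89646071 194.58794072]
 [  0.           0.           1.        ]]
(259, 151) [0.717 0.012 0.018]
(247, 154) [0.705 0.057 0.018]
(285, 215) [ 0.475 -0.089  0.018]
(259, 220) [0.455 0.008 0.018]
(265, 163) [ 0.658 -0.009  0.1  ]
(265, 187) [ 0.572 -0.01   0.1  ]
tool shift [ 0.459 -0.375 -0.099]
```

Emit:
{"fn": "play_rows", "kwargs": {
  "targets": [
    [[0.043,-0.0315,-0.0083,0,0,0,1],[0.043,-0.0315,-0.0083,0,0,0,1],[0.043,-0.0315,-0.0083,0,0,0,1],[0.043,-0.0315,-0.0083,0,0,0,1],[0.043,-0.0315,-0.0083,0,0,0,1],[0.043,-0.0315,-0.0083,0,0,0,1],[0.043,-0.0315,-0.0083,0,0,0,1],[0.043,-0.0315,-0.0083,0,0,0,1],[0.043,-0.0315,-0.0083,0,0,0,1],[0.043,-0.0315,-0.0083,0,0,0,1],[0.043,-0.0315,-0.0083,0,0,0,1],[0.043,-0.0315,-0.0083,0,0,0,1]]
  ]
}}

```text
time: 2.1
tcp_pos: [0.553, -0.0067, 0.3314]
eef_rot: [[0.939, 0.343, 0.001], [0.343, -0.939, -0.0], [0.0, 0.001, -1.0]]
ft_force: [0.8, -1.0, -0.3]
grip_width: 0.0857
gripper_force: 0.0
```

Emit:
{"fn": "play_rows", "kwargs": {
  "targets": [
    [[0,0,0,0,0,9,1],[0,0,0,0,0,0,1],[0,0,0,0,0,0,1]]
  ]
}}

```text
time: 2.48
tcp_pos: [0.5518, -0.0086, 0.3308]
eef_rot: [[0.981, 0.193, -0.0], [0.193, -0.981, -0.0], [-0.0, -0.0, -1.0]]
ft_force: [-0.3, -0.6, 1.3]
grip_width: 0.0855
gripper_force: 0.0
```

```bash
cat >> h.py <<'E'
def yaw(): R=np.array(read_state()['eef_rot']).reshape(3,3); return np.degrees(np.arctan2(R[1,0],R[0,0]))
E
python3 - <<'E'
from h import *
s=read_state(); print(s['time'],np.round(s['tcp_pos'],4),yaw(),np.round(s['eef_rot'],3)[:,2],s['qvel'].round(3) if hasattr(s['qvel'],'round') else s['qvel'])
c=cal('wrist'); im=optics.snapshot('wrist'); cv2.imwrite('pics/w0.png',im[:,:,::-1]); np.savez('w0.npz',im=im,K=c[0],R=c[1],t=c[2])
for t,z in (('lock_knob',.1),('grip',.1),('clip_mid',.028),('pointer',.028),('gauge',.04)):
    for o in spotter.silhouettes(t,'wrist')[:2]:
        print(t,round(o['score'],2),np.round(o['centre'],1),o['pixels'].sum(),np.round(ray(c,o['centre'],z),4))
cv2.imwrite('pics/w0b.png',cv2.resize(im[:,:,::-1],(800,600),interpolation=cv2.INTER_CUBIC))
E
```

```text
2.475 [ 0.5518 -0.0086  0.3308] 11.149605993577609 [-0. -0. -1.] [-0.011 -0.002  0.003  0.003 -0.003  0.008]
lock_knob 0.87 [270.3  80. ] 373 [ 0.6646 -0.0061  0.1   ]
grip 0.7 [258.6 146.5] 692 [ 0.5791 -0.0081  0.1   ]
grip 0.61 [271.8  83.1] 349 [ 0.6614 -0.0087  0.1   ]
clip_mid 0.51 [286.3 171.3] 46 [ 0.5377 -0.065   0.028 ]
clip_mid 0.37 [475.8 285. ] 616 [ 0.3888 -0.478   0.028 ]
gauge 0.73 [260.6 118.6] 11037 [ 0.6136 -0.0051  0.04  ]
```

View pics/w0b.png

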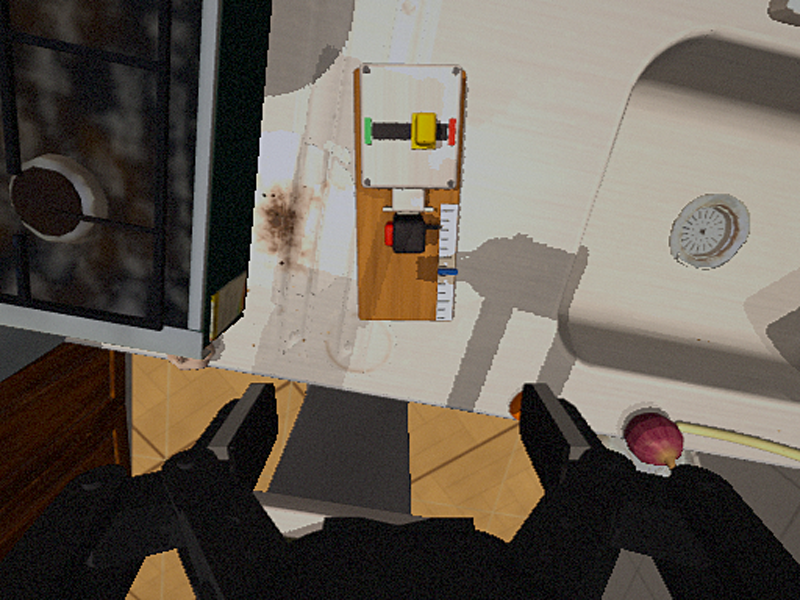

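The wrist view shows the housing corners at about (360,64), (466,66), (461,189) and (359,187) in the 800-px picture. The knob is near (425,130), the grip near (408,233) with the red button at its left, the pointer near (433,226), and the clip near (447,271). I'll fit the gauge pose from these.

```bash
cat > fit.py <<'E'
from h import *
from scipy.optimize import least_squares
d=np.load('w0.npz'); c=(d['K'],d['R'],d['t']); im=d['im']
hsv=cv2.cvtColor(im,cv2.COLOR_RGB2HSV); roi=np.zeros(im.shape[:2],bool); roi[35:210,222:302]=1
def cen(lo,hi):
    m=cv2.inRange(hsv,lo,hi)>0; m&=roi; v,u=np.nonzero(m); return (u.min(),u.max(),v.min(),v.max()),u.mean(),v.mean(),len(u)
print('yellow',cen((20,150,60),(35,255,255))); print('blue',cen((100,120,40),(125,255,255))); B=cen((100,120,40),(125,255,255))
print('red',cen((0,170,80),(6,255,255)))
w=np.array([[125,45,62],[125,-45,62],[20,-45,62],[20,45,62],[-130,55,18],[-130,-55,18]])/1000
px=np.array([[360,64],[466,66],[461,189],[359,187],[357.5,318.5],[454.5,321]])*.64-.2
def G(p,q):
    C,S=np.cos(p[2]),np.sin(p[2]); q=np.atleast_2d(q); return np.c_[p[0]+C*q[:,0]-S*q[:,1],p[1]+S*q[:,0]+C*q[:,1],q[:,2]]
f=least_squares(lambda p:(proj(c,G(p,w))-px).ravel(),[.59,-.01,.19]); p=f.x
print('pose',p.round(4),np.degrees(p[2]),'res',f.fun.round(1))
def inv(P): C,S=np.cos(p[2]),np.sin(p[2]); x,y=P[0]-p[0],P[1]-p[1]; return np.array([C*x+S*y,-S*x+C*y])*1000
print('clip gx,gy',inv(ray(c,B[1:3],.026)))
print('pointer? ',inv(ray(c,np.array([436,226])*.64,.028)),'grip top',inv(ray(c,np.array([408,233])*.64,.1)))
print('knob proj at slide 0/10/40',proj(c,G(p,[[.07,-.02,.1],[.07,-.01,.1],[.07,.02,.1]])))
print('grip home top corners',proj(c,G(p,[[-.005,.015,.1],[-.005,-.015,.1],[-.035,-.015,.1],[-.035,.015,.1]]))/.64)
np.save('pose.npy',p)
K=cen((20,150,60),(35,255,255)); print('knob gauge',inv(ray(c,K[1:3],.095)))
E
python3 fit.py
```

```text
yellow ((np.int64(232), np.int64(278), np.int64(72), np.int64(204)), np.float64(270.4861111111111), np.float64(83.91388888888889), 360)
blue ((np.int64(262), np.int64(292), np.int64(84), np.int64(175)), np.float64(285.64), np.float64(171.74), 50)
red ((np.int64(246), np.int64(291), np.int64(76), np.int64(156)), np.float64(267.52), np.float64(118.288), 125)
pose [ 0.5923 -0.0109  0.1781] 10.204552079243896 res [ 0.6 -1.4 -0.5 -1.4 -2.   0.4  2.   0.6  0.3  1.7 -0.6  1.1]
clip gx,gy [-64.63566755 -42.67381436]
pointer?  [-19.04614748 -29.29203892] grip top [-16.06804263   1.58728735]
knob proj at slide 0/10/40 [[279.6124335   81.87854937]
 [271.79130852  81.74023876]
 [248.31792243  81.3251299 ]]
grip home top corners [[392.94029143 220.02814538]
 [427.2948064  220.60784957]
 [426.01945916 254.51558059]
 [392.51236526 253.96009511]]
knob gauge [67.76881023 -8.67895637]
```

```bash
cat >> h.py <<'E'
def tog(p,P): C,S=np.cos(p[2]),np.sin(p[2]); x,y=P[0]-p[0],P[1]-p[1]; return np.array([C*x+S*y,-S*x+C*y,P[2]])*1000
E
python3 - <<'E'
from h import *
p=np.load('pose.npy'); s=read_state(); print(tog(p,s['tcp_pos']),yaw()-np.degrees(p[2]))
E
```

```text
[-39.23614626   9.28529206 331.02754571] 0.8119901508250642
```

Emit:
{"fn": "play_rows", "kwargs": {
  "targets": [
    [[0,0.009,0.03,0,0,0.8,1],[0,0,0.04,0,0,0,1],[0,0,0.04,0,0,0,1],[0,0,0,0,0,0,1],[0,0,0,0,0,0,1]]
  ]
}}

```text
time: 3.4
tcp_pos: [0.555, -0.0173, 0.2223]
eef_rot: [[0.984, 0.178, 0.002], [0.178, -0.984, -0.0], [0.002, 0.001, -1.0]]
ft_force: [-0.0, -0.1, 0.1]
grip_width: 0.0856
gripper_force: 0.0
```

```bash
python3 - <<'E'
from h import *
s=read_state(); print(s['time'],np.round(s['tcp_pos'],4),yaw())
c=cal('wrist'); im=optics.snapshot('wrist'); np.savez('w1.npz',im=im,K=c[0],R=c[1],t=c[2])
for t,z in (('lock_knob',.1),('grip',.1),('clip_mid',.028),('pointer',.028)):
    for o in spotter.silhouettes(t,'wrist')[:1]:
        print(t,round(o['score'],2),np.round(o['centre'],1),o['pixels'].sum(),np.round(tog(np.load('pose.npy'),ray(c,o['centre'],z)),1))
cv2.imwrite('pics/w1b.png',cv2.resize(im[0:260,160:400,::-1],None,fx=2.3,fy=2.3,interpolation=cv2.INTER_CUBIC))
E
```

```text
3.4 [ 0.555  -0.0173  0.2223] 10.234579263900907
lock_knob 0.57 [262.2  71.1] 671 [ 71.6  -6.  100. ]
grip 0.88 [252.4 164. ] 1379 [-12.9   3.  100. ]
clip_mid 0.42 [286.6 193.5] 105 [-66.6 -41.   28. ]
pointer 0.6 [253.7 161. ] 1186 [-23.7   2.   28. ]
```

View pics/w1b.png

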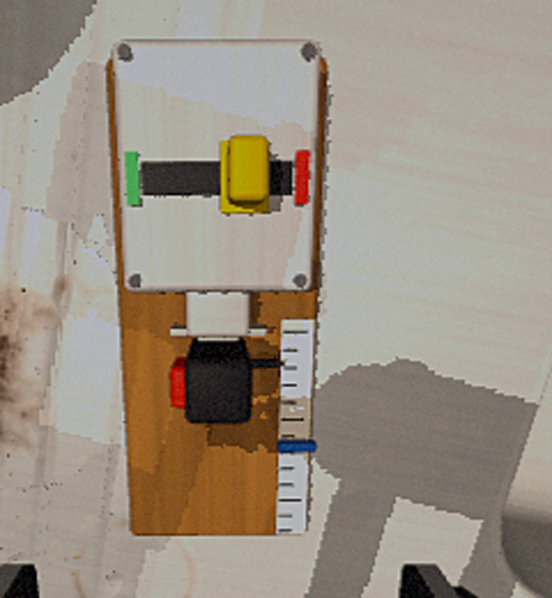

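The closer view (2.3x crop) shows the housing corners at (112,41), (327,42), (317,290) and (123,290), and the near board corners at (131,534) and (308,536). The pointer tip is at (284,363) and the clip at (297,446). The knob top is at (250,168), and the slot's red and green ends are at x of about 300 and 132.

```bash
cat > fit2.py <<'E'
from h import *
from scipy.optimize import least_squares
d=np.load('w1.npz'); c=(d['K'],d['R'],d['t'])
P=lambda a:(np.atleast_2d(np.array(a,float))+.5)/2.3-.5+[160,0]
w=np.array([[125,45,62],[125,-45,62],[20,-45,62],[20,45,62],[-130,55,18],[-130,-55,18]])/1000
px=P([[112,41],[327,42],[317,290],[123,290],[131,534.5],[308,536]])
def G(p,q):
    C,S=np.cos(p[2]),np.sin(p[2]); q=np.atleast_2d(q); return np.c_[p[0]+C*q[:,0]-S*q[:,1],p[1]+S*q[:,0]+C*q[:,1],q[:,2]]
def cc(e): return (c[0],cv2.Rodrigues(np.array([e[0],e[1],0.]))[0]@c[1],cv2.Rodrigues(np.array([e[0],e[1],0.]))[0]@c[2]+[0,0,e[2]])
for full in (0,1):
    fun=lambda p:np.r_[(proj(cc(p[3:]*full),G(p,w))-px).ravel(),p[3:5]/.01,p[5:]/.004]
    f=least_squares(fun,[.59,-.01,.18,0,0,0],x_scale=[.1,.1,.1,.01,.01,.01]); p=f.x; C=cc(p[3:]*full)
    print('pose',p.round(4),np.degrees(p[2]),'res',f.fun[:12].round(1))
    q=lambda a,z:tog(p,ray(C,P(a)[0],z)).round(1)
    print('clip',q((297,446),.026),'ptr',q((284,363),.028),'knob top',q((250,168),.1),'grip top',q((220,380),.1),'knob bottom-left edge',q((221,180),.064))
    print('slot ends',q((300,178),.062),q((132,178),.062))
    s=read_state(); print('tcp',tog(p,s['tcp_pos']).round(1), yaw()-np.degrees(p[2]))
    if full: np.save('pose.npy',p)
E
python3 fit2.py
```

```text
pose [ 0.5924 -0.0107  0.1784  0.      0.      0.    ] 10.219754825760218 res [ 0.5 -1.7 -0.2 -2.2 -1.   1.4  0.7  1.4 -0.4  1.8  0.3  1.2]
clip [-67.5 -44.4  26. ] ptr [-19.3 -35.1  28. ] knob top [ 70.2 -11.8 100. ] grip top [-13.9  -0.2 100. ] knob bottom-left edge [69.2 -0.6 64. ]
slot ends [ 70.3 -36.   62. ] [70.3 39.4 62. ]
tcp [-38.    0.4 222.5] 0.026177049958580056
pose [ 5.936e-01 -1.040e-02  1.781e-01  3.000e-04  5.000e-04  3.800e-03] 10.206771024225597 res [ 1.1 -0.8 -0.8 -1.2 -1.5  1.   1.2  1.  -0.1  0.5 -0.  -0.1]
clip [-68.9 -44.8  26. ] ptr [-20.2 -35.5  28. ] knob top [ 70.4 -12.  100. ] grip top [-14.8  -0.2 100. ] knob bottom-left edge [69.4 -0.6 64. ]
slot ends [ 70.4 -36.4  62. ] [70.4 39.8 62. ]
tcp [-3.930e+01  2.000e-01  2.225e+02] 0.039160851493200255
```

Emit:
{"fn": "play_rows", "kwargs": {
  "targets": [
    [[0.04,0.004,0,0,0,0,1],[0.04,0.004,0.02,0,0,0,1],[0.03,0.004,0.04,0,0,0,1],[0,0,0.045,0,0,0,1],[0,0,0.043,0,0,0,1],[0,0,0,0,0,0,1],[0,0,0,0,0,0,0],[0,0,0,0,0,0,0],[0,0,0,0,0,0,0],[0,0,0,0,0,0,0],[0,0,0,0,0,0,0]]
  ]
}}

```text
time: 5.03
tcp_pos: [0.665, -0.0093, 0.0744]
eef_rot: [[0.984, 0.178, 0.002], [0.178, -0.984, -0.0], [0.002, 0.001, -1.0]]
ft_force: [-0.1, -0.8, 6.2]
grip_width: 0.0151
gripper_force: 59.4
```

```bash
cat > st.py <<'E'
from h import *
p=np.load('pose.npy'); s=read_state(); C,S=np.cos(p[2]),np.sin(p[2]); F=np.array(s['ft_force'])
print(s['time'],'tcp g',tog(p,s['tcp_pos']).round(1),'dyaw',round(yaw()-np.degrees(p[2]),2),'F g',np.round([C*F[0]+S*F[1],-S*F[0]+C*F[1],F[2]],1),'w',round(s['grip_width'],4),'gf',s['gripper_force'],'tq',np.round(s['ft_torque'],2))
E
python3 st.py
```

```text
5.025 tcp g [ 70.5 -11.6  74.4] dyaw 0.05 F g [-0.3 -0.8  6.2] w 0.0151 gf 59.40796494483948 tq [0.1  0.18 0.12]
```

Emit:
{"fn": "play_rows", "kwargs": {
  "targets": [
    [[0,-0.004,0,0,0,0,0],[0,-0.005,0,0,0,0,0],[0,-0.005,0,0,0,0,0],[0,-0.005,0,0,0,0,0],[0,-0.005,0,0,0,0,0],[0,-0.004,0,0,0,0,0],[0,-0.002,0,0,0,0,0],[0,0,0,0,0,0,0]]
  ]
}}

```text
time: 6.02
tcp_pos: [0.6596, 0.0199, 0.0744]
eef_rot: [[0.984, 0.178, 0.002], [0.178, -0.984, -0.001], [0.002, 0.001, -1.0]]
ft_force: [-1.7, -0.7, 6.1]
grip_width: 0.0147
gripper_force: 59.5
```

```bash
python3 st.py
```

```text
6.025 tcp g [70.3 18.1 74.4] dyaw 0.07 F g [-1.8 -0.3  6.1] w 0.0147 gf 59.51283037662506 tq [-0.06  0.27  0.16]
```

Emit:
{"fn": "play_rows", "kwargs": {
  "targets": [
    [[0,-0.001,0,0,0,0,0],[0,-0.001,0,0,0,0,0],[0,-0.001,0,0,0,0,0],[0,0,0,0,0,0,0]]
  ]
}}

```text
time: 6.52
tcp_pos: [0.6591, 0.0226, 0.0745]
eef_rot: [[0.984, 0.178, 0.002], [0.178, -0.984, -0.001], [0.002, 0.001, -1.0]]
ft_force: [-1.1, -1.6, 7.0]
grip_width: 0.0147
gripper_force: 59.6
```

```bash
python3 st.py
```

```text
6.525 tcp g [70.3 20.8 74.5] dyaw 0.06 F g [-1.3 -1.4  7. ] w 0.0147 gf 59.604472517967224 tq [-0.21  0.24  0.17]
```

Emit:
{"fn": "play_rows", "kwargs": {
  "targets": [
    [[0,-0.001,0,0,0,0,0],[0,-0.001,0,0,0,0,0],[0,0,0,0,0,0,0]]
  ]
}}

```text
time: 6.9
tcp_pos: [0.6591, 0.0227, 0.0745]
eef_rot: [[0.984, 0.179, 0.002], [0.179, -0.984, -0.004], [0.002, 0.004, -1.0]]
ft_force: [-1.3, -6.7, 3.5]
grip_width: 0.0149
gripper_force: 59.4
```

```bash
python3 st.py
```

```text
6.9 tcp g [70.3 21.  74.5] dyaw 0.08 F g [-2.5 -6.4  3.5] w 0.0149 gf 59.373480677604675 tq [-0.84  0.08  0.13]
```

Emit:
{"fn": "play_rows", "kwargs": {
  "targets": [
    [[0,0,0,0,0,0,1],[0,0,0,0,0,0,1],[0,0,0,0,0,0,1],[0,0,-0.04,0,0,0,1],[0,0,-0.05,0,0,0,1],[-0.045,0.011,0,0,0,0,1],[-0.045,0.0115,0,0,0,0,1],[0,0,0,0,0,0,1],[0,0,0,0,0,0,1]]
  ]
}}

```text
time: 8.02
tcp_pos: [0.5744, -0.0129, 0.1633]
eef_rot: [[0.984, 0.178, 0.002], [0.178, -0.984, 0.0], [0.002, 0.0, -1.0]]
ft_force: [0.1, -0.0, -0.6]
grip_width: 0.0853
gripper_force: 0.0
```

```bash
python3 st.py; python3 - <<'E'
from h import *
c=cal('wrist'); im=optics.snapshot('wrist'); np.savez('w2.npz',im=im,K=c[0],R=c[1],t=c[2])
cv2.imwrite('pics/w2b.png',cv2.resize(im[:,100:420,::-1],None,fx=1.5,fy=1.5,interpolation=cv2.INTER_CUBIC))
E
```

```text
8.025 tcp g [-19.4   1.  163.3] dyaw 0.02 F g [ 0.1 -0.  -0.6] w 0.0853 gf 0.0 tq [ 0.   -0.1  -0.03]
```

View pics/w2b.png

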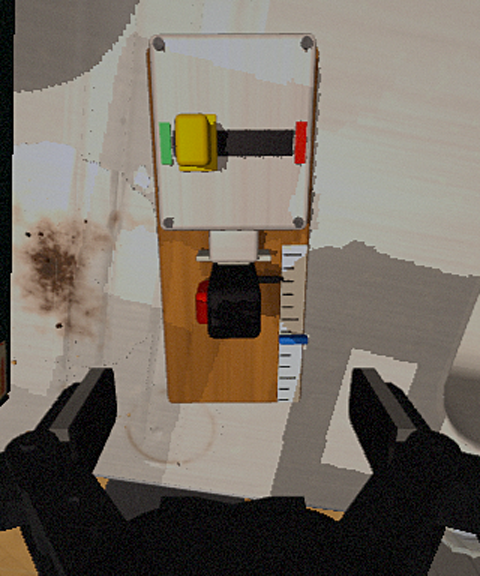

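The knob now sits at the green end (195,140). The grip is at (235,300), the pointer tip near (285,280) and the clip at (293,340). I'll check the model's projection against these before going down.

```bash
python3 - <<'E'
from h import *
d=np.load('w2.npz'); c=(d['K'],d['R'],d['t']+[0,0,.0038]); p=np.load('pose.npy')
def G(q):
    C,S=np.cos(p[2]),np.sin(p[2]); q=np.atleast_2d(q)/1000; return np.c_[p[0]+C*q[:,0]-S*q[:,1],p[1]+S*q[:,0]+C*q[:,1],q[:,2]]
v=lambda q:((proj(c,G(np.array(q,float)))-[100,0])*1.5).round(0).tolist()
print('grip top corners',v([[-5,15,100],[-5,-15,100],[-35,-15,100],[-35,15,100]]),'button',v([[-10,22,90],[-30,22,90]]),'ptr',v([-20,-36,28]),'knob40',v([70,20,100]))
g=lambda a,z:tog(p,ray(c,np.array(a)/1.5+[100,0],z)).round(1)
print('clip',g((293,340),.026),'ptr',g((285,280),.028))
E
```

```text
grip top corners [[207.0, 288.0], [262.0, 288.0], [261.0, 339.0], [208.0, 339.0]] button [[196.0, 291.0], [197.0, 324.0]] ptr [[284.0, 278.0]] knob40 [[193.0, 140.0]]
clip [-69.7 -45.2  26. ] ptr [-21.4 -36.9  28. ]
```

Emit:
{"fn": "play_rows", "kwargs": {
  "targets": [
    [[-0.0006,0.0005,0.04,0,0,0,1],[0,0,0.04,0,0,0,1],[0,0,0.026,0,0,0,1],[0,0,0,0,0,0,1],[0,0,0,0,0,0,0],[0,0,0,0,0,0,0],[0,0,0,0,0,0,0],[0,0,0,0,0,0,0],[0,0,0,0,0,0,0],[0,0,0,0,0,0,0]]
  ]
}}

```text
time: 9.32
tcp_pos: [0.5742, -0.0136, 0.0587]
eef_rot: [[0.984, 0.178, 0.003], [0.178, -0.984, 0.0], [0.003, 0.0, -1.0]]
ft_force: [-1.2, -0.2, 5.9]
grip_width: 0.0291
gripper_force: 60.2
```

```bash
python3 st.py
```

```text
9.325 tcp g [-19.7   0.3  58.7] dyaw 0.03 F g [-1.2  0.   5.9] w 0.0291 gf 60.21198034286499 tq [0.73 0.22 0.18]
```

Emit:
{"fn": "play_rows", "kwargs": {
  "targets": [
    [[-0.002,0,0,0,0,0,0],[-0.004,0,0,0,0,0,0],[-0.005,0,0,0,0,0,0],[-0.005,0,0,0,0,0,0],[-0.005,0,0,0,0,0,0],[-0.005,0,0,0,0,0,0],[-0.005,0,0,0,0,0,0],[-0.005,0,0,0,0,0,0],[-0.005,0,0,0,0,0,0],[-0.004,0,0,0,0,0,0],[-0.003,0,0,0,0,0,0],[0,0,0,0,0,0,0]]
  ]
}}

```text
time: 10.82
tcp_pos: [0.5279, -0.0222, 0.0586]
eef_rot: [[0.984, 0.178, 0.005], [0.178, -0.984, -0.0], [0.005, 0.001, -1.0]]
ft_force: [2.2, 0.2, 7.2]
grip_width: 0.0296
gripper_force: 60.2
```

```bash
python3 st.py; python3 - <<'E'
from h import *
c=cal('wrist'); im=optics.snapshot('wrist'); np.savez('w3.npz',im=im,K=c[0],R=c[1],t=c[2])
cv2.imwrite('pics/w3b.png',cv2.resize(im[100:300,200:330,::-1],None,fx=3,fy=3,interpolation=cv2.INTER_CUBIC))
E
```

```text
10.825 tcp g [-66.8   0.   58.6] dyaw 0.03 F g [ 2.2 -0.2  7.2] w 0.0296 gf 60.18659949302673 tq [0.94 0.09 0.18]
```

View pics/w3b.png

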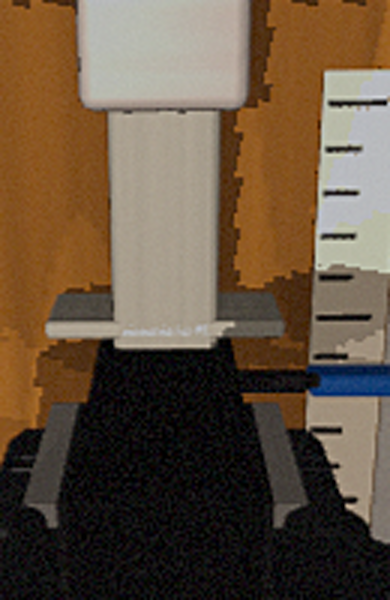

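The arm has come out, and the pointer tip at (315,380) stands almost level with the clip, which spans rows 365–396. I'll measure the remaining offset more finely.

```bash
python3 - <<'E'
from h import *
d=np.load('w3.npz'); im=d['im']; c=(d['K'],d['R'],d['t']+[0,0,.0038]); p=np.load('pose.npy')
def G(q):
    C,S=np.cos(p[2]),np.sin(p[2]); q=np.atleast_2d(q)/1000; return np.c_[p[0]+C*q[:,0]-S*q[:,1],p[1]+S*q[:,0]+C*q[:,1],q[:,2]]
for x in (-67,-69): print(x,proj(c,G(np.array([[x,-36,28],[x+3,-45,28],[x-3,-45,28],[x+3,-45,20],[x,-45,28]],float))).round(1).tolist())
print('blue col 316',[tuple(int(k) for k in im[v,316]) for v in range(218,236)])
print('blue col 320',[tuple(int(k) for k in im[v,320]) for v in range(218,236)])
print('ptr col 290',[int(im[v,286:296].mean()) for v in range(218,236)])
print('ptr col 301',[int(im[v,299:303].mean()) for v in range(218,236)])
E
```

```text
-67 [[305.5, 225.5], [318.5, 221.6], [317.8, 229.3], [316.0, 217.3], [318.2, 225.5]]
-69 [[305.4, 228.1], [318.3, 224.2], [317.6, 231.9], [315.8, 219.8], [317.9, 228.1]]
blue col 316 [(160, 140, 124), (124, 111, 93), (140, 124, 101), (82, 78, 81), (8, 27, 64), (17, 32, 68), (0, 29, 63), (15, 44, 100), (19, 61, 115), (22, 67, 120), (19, 61, 117), (23, 65, 120), (25, 61, 118), (0, 43, 108), (138, 123, 112), (169, 150, 128), (161, 144, 122), (162, 145, 122)]
blue col 320 [(166, 149, 129), (129, 116, 99), (138, 119, 100), (78, 73, 78), (5, 33, 66), (14, 32, 71), (0, 31, 63), (10, 45, 102), (14, 58, 113), (22, 66, 123), (22, 63, 116), (21, 62, 117), (16, 60, 119), (0, 42, 107), (142, 128, 117), (170, 151, 127), (158, 144, 119), (159, 143, 122)]
ptr col 290 [49, 48, 49, 48, 61, 21, 7, 11, 19, 18, 18, 15, 12, 66, 64, 62, 60, 62]
ptr col 301 [43, 44, 46, 44, 60, 27, 12, 12, 24, 14, 16, 18, 30, 74, 73, 64, 67, 69]
```

Emit:
{"fn": "play_rows", "kwargs": {
  "targets": [
    [[-0.0013,0,0,0,0,0,0],[0,0,0,0,0,0,0],[0,0,0,0,0,0,0],[0,0,0,0,0,0,0],[0,0,0,0,0,0,0]]
  ]
}}

```text
time: 11.5
tcp_pos: [0.527, -0.0224, 0.0586]
eef_rot: [[0.984, 0.178, 0.005], [0.178, -0.984, 0.0], [0.005, 0.001, -1.0]]
ft_force: [1.8, 1.3, 7.7]
grip_width: 0.0293
gripper_force: 60.1
```

```bash
python3 st.py; python3 - <<'E'
from h import *
c=cal('wrist'); c=(c[0],c[1],c[2]+[0,0,.0038]); p=np.load('pose.npy')
im=np.mean([optics.snapshot('wrist').astype(float) for _ in range(6)],0)
print('blue',[int(im[v,312:322,2].mean()) for v in range(216,236)])
for a in (286,294,300): print('ptr',a,[int(im[v,a:a+5].mean()) for v in range(216,236)])
w=im[100:300,200:330,::-1].astype(np.uint8)
cv2.imwrite('pics/w4b.png',cv2.resize(w,None,fx=3,fy=3,interpolation=cv2.INTER_CUBIC))
E
python3 st.py
```

```text
11.5 tcp g [-67.7   0.   58.6] dyaw 0.03 F g [2.  0.9 7.7] w 0.0293 gf 60.14795333147049 tq [ 0.92 -0.05  0.21]
blue [111, 79, 82, 102, 79, 65, 65, 70, 105, 117, 121, 120, 117, 117, 102, 114, 124, 124, 124, 123]
ptr 286 [48, 48, 49, 49, 47, 55, 63, 23, 7, 10, 13, 11, 21, 17, 9, 66, 63, 63, 56, 62]
ptr 294 [52, 45, 47, 47, 47, 48, 57, 23, 7, 15, 23, 21, 19, 16, 7, 65, 62, 61, 59, 60]
ptr 300 [83, 76, 70, 76, 63, 50, 45, 35, 20, 14, 18, 17, 13, 32, 54, 102, 101, 99, 99, 104]
11.8 tcp g [-67.7   0.   58.6] dyaw 0.03 F g [2.7 1.3 6.6] w 0.0295 gf 60.14770567417145 tq [0.91 0.04 0.22]
```

View pics/w4b.png

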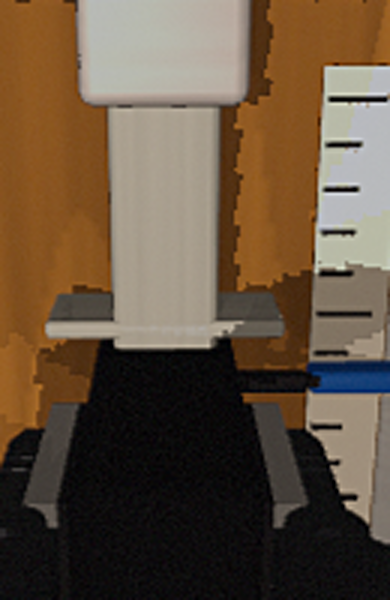

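The pointer is level with the clip to within about 0.5 mm. The lock is at its green end stop and the button is still squeezed at 60 N. I'm handing it in.

```bash
python3 -c "
from cell import r
print(r.hand_in())"
```

```text
the job is handed in; nothing more can be done
None
```

The job is handed in, though no pass/fail verdict came back: the lock is against its green end stop, the button was held squeezed in at 60 N, and the arm was drawn out about 48 mm, putting the pointer level with the blue clip to within about 0.5 mm by my measurement.

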